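Take the pile of filter cases apart into their holders

ROBOT

A 6-joint arm with a two-finger parallel gripper is mounted at the origin on the work surface. World frame = base frame: x ahead of the robot, y to its left, z up, the work surface at z = 0. Lengths are in m, angles in rad, forces in N, time in s.
With the tool pointing down it reaches from about 0.35 to 0.725 m from the base axis. Payload 6 kg.
Tool frame: the origin (TCP) lies midway between the tips of the shut fingers; the grasp point (between the pads) lies 19 mm behind it (tcp_to_grasp is the z of the grasp point in the tool frame, in m); z points along the fingers, y is the line along which they close (so a half turn about z gives the same grasp; the last joint's range is limited). The gripper opens to 85 mm and grips with 20 to 120 N. Pads are 22 mm wide; open, the fingers measure 114 mm over their backs; the gripper's body (76 mm by 85 mm) begins 54 mm behind the grasp point. The pads swing forward as they close: fully open they stand 13 mm farther back than shut.
Start: joints at [-0.909, 0.04, 0.085, 0, -1.615, -0.334], TCP at [0.193, -0.568, 0.231] pointing down, gripper open.
Joint ranges: [-2.56, 2.56], [-1.29, 2.01], [-1.08, 1.49], [-3.29, 1.98], [-2.81, -0.18], [-2.99, 2.99]. Speed limits (rad/s): [2.57, 2.57, 3.01, 3.14, 3.14, 3.14].

INTERFACE

Orientations are given as a rotation vector (axis times angle).
In Python, from bench import * gives the robot as it stands.
- The arm moves only by the tool jog_arm, never from a script. Its argument "steps" is a list of rows, each an object of numbers: "dx", "dy", "dz": the shift along the tool's x, y, z in mm; "ax", "ay", "az": the turn, a rotation vector about the tool's x, y, z in degrees. In form: [{"dx": .., "dy": .., "dz": .., "ax": .., "ay": .., "az": ..}, ...]. A call has exactly 5 rows; each row is the pose to reach, as a shift and turn from the pose commanded when the call began, along the tool's axes at that moment; what a row does not reach only later rows make up. A row lasts 1/8 s, in which the tool goes at most 62.5 mm and 10.7 degrees, less where a joint would pass 70% of its speed; a pose out of reach is approached as far as the arm can. A call with a gripper value outside its range is refused whole. "grip" is the finger opening in mm, from 0 to 85.4, set as the call begins (left out, the last holds). The fingers move at their own pace and stop on an object; "grip_force" is the grip in N (left out, the last holds). Time passes only in rows, so rows that repeat a pose let the fingers close, or fill a call up. It gives the time, the measured TCP pose, the force, the opening and the grip force at its end, in the units of the state.
- get_obs(): the state, without advancing time (a new reading comes with each control period).
- snapshot(name): name is "scene" or "top" or "wrist"; returns a dict with "color" (400x640x3 uint8, red, green, blue), "z_map" (400x640 float32, m along the optical axis (not along the pixel's ray), 0 where there is no reading), "fov_y" (degrees; the focal length in pixels is half the picture's height over the tangent of half this angle, whatever the lens; pixels are square), "cx", "cy" (the principal point, pixels), "origin" and "attitude" of the camera in the world; the wrist camera has in their place "tool_from_camera" (4x4, takes a point from camera to tool coordinates, whose origin is the TCP and whose axes are the flange's). Camera axes: x right, y down, z forward; pixel columns grow to the right and rows downward; lengths in m; the calibration is good to about 2 mm. A picture is of the moment at which its call begins: read the wrist's pose just before it.
- close_job(): hands the job in; it is judged then, once.
Trained networks look in the newest picture that a camera, given by its name, has taken for a name from the list of things; names that differ only in an ending like _2 or _b are one class to them, and where a whole thing is asked for, a point or a joint stands for the part that bears it (a point fixed in the world has none). Each returns a list of dicts, best first, with "conf" (0 to 1); they miss things now and then, are a little off and sometimes report something else, mostly with a low value. They report only what shows in the picture. A call takes as long as a camera call. They do not tell look-alikes from the thing itself.
- look_for(camera, label): "location" ([x, y, z] in m, in world coordinates, good to about 4 mm: the middle of the surface that is visible of it).
- cut_out(camera, label): "region" (400x640 bool, what is visible of it).
The state is a dict: "time_s": time; "q": joint angles; "qvel": joint speeds; "tau": joint torques, N m; "position": TCP position; "tcp_rot": TCP orientation; "contact_force": force on the tool from outside, world axes, zero at the start; "ft_torque": the same for the moment, N m; "width": finger opening in m; "gripper_force": force on a finger pad.
Only numpy, scipy, OpenCV 4.12 (cv2) and the standard library are available. Lean on these libraries where they do the work, as an engineer would, in place of code of your own. Each camera call takes 0.05 s, during which the arm holds its last target. There are 200 camera calls.

TASK

The microscope's four filter cases have been left in a crosswise pile on the bench. Take the pile apart from the top, without shoving the lower cases away while an upper one still lies on the pile, and lay each case flat and right side up in the holder of its own colour, between the corner lips. Leave the culture dish and the bottle where they stand.

Things in the scene. Friction and masses are not known exactly. Their poses are not given: they have to be found in the camera images.
- red_case_center (a point): red filter case: a closed rigid box with rounded edges, 130 x 28 x 24 mm, about 90 g, red all over with a small blank white label on top. The point is its centre, half-way up (12 mm above its underside); x runs along its 130 mm length, y across its 28 mm width, z up. It is in the lower layer of the pile at the start, resting on the bench (on a flat grey sheet under 1 mm thick). Either end may point either way in the holder.
- blue_case_center (a point): blue filter case: a closed rigid box with rounded edges, 130 x 28 x 24 mm, about 90 g, blue all over with a small blank white label on top. The point is its centre, half-way up (12 mm above its underside); x runs along its 130 mm length, y across its 28 mm width, z up. It is in the lower layer of the pile at the start, resting on the bench (on a flat grey sheet under 1 mm thick). Either end may point either way in the holder.
- yellow_case_center (a point): yellow filter case: a closed rigid box with rounded edges, 130 x 28 x 24 mm, about 90 g, yellow all over with a small blank white label on top. The point is its centre, half-way up (12 mm above its underside); x runs along its 130 mm length, y across its 28 mm width, z up. It is in the upper layer of the pile at the start, lying across the two lower cases. Either end may point either way in the holder.
- green_case_center (a point): green filter case: a closed rigid box with rounded edges, 130 x 28 x 24 mm, about 90 g, green all over with a small blank white label on top. The point is its centre, half-way up (12 mm above its underside); x runs along its 130 mm length, y across its 28 mm width, z up. It is in the upper layer of the pile at the start, lying across the two lower cases. Either end may point either way in the holder.
- red_holder_seat (a point): red holder, fixed to the bench: a grey base plate 160 x 58 mm, 6 mm thick, with a red strip on its floor and four red L-shaped corner lips that rise 8 mm above the floor. The room between the lips is 150 x 48 mm; the long sides are open over the middle 106 mm, so that fingers have room there. The point is the centre of its floor (top of the base plate, 6 mm above the bench); x runs along its length, y across, z up.
- blue_holder_seat (a point): blue holder, fixed to the bench: a grey base plate 160 x 58 mm, 6 mm thick, with a blue strip on its floor and four blue L-shaped corner lips that rise 8 mm above the floor. The room between the lips is 150 x 48 mm; the long sides are open over the middle 106 mm, so that fingers have room there. The point is the centre of its floor (top of the base plate, 6 mm above the bench); x runs along its length, y across, z up.
- yellow_holder_seat (a point): yellow holder, fixed to the bench: a grey base plate 160 x 58 mm, 6 mm thick, with a yellow strip on its floor and four yellow L-shaped corner lips that rise 8 mm above the floor. The room between the lips is 150 x 48 mm; the long sides are open over the middle 106 mm, so that fingers have room there. The point is the centre of its floor (top of the base plate, 6 mm above the bench); x runs along its length, y across, z up.
- green_holder_seat (a point): green holder, fixed to the bench: a grey base plate 160 x 58 mm, 6 mm thick, with a green strip on its floor and four green L-shaped corner lips that rise 8 mm above the floor. The room between the lips is 150 x 48 mm; the long sides are open over the middle 106 mm, so that fingers have room there. The point is the centre of its floor (top of the base plate, 6 mm above the bench); x runs along its length, y across, z up.
- dish_center (a point): culture dish with a white lid, 62 mm across and 14 mm high, loose; a bystander, to be left alone. The point is its centre, 7 mm above the bench.
- bottle_center (a point): glass bottle with a red cap and paper label, 60 mm across and 125 mm tall, loose; a bystander, to be left alone. The point is its centre, half-way up, 62.5 mm above the bench.
Things that resemble listed ones, but are neither listed nor needed, are in the scene too. Leave any purple look-alike of the part that bears yellow_case_center alone.

How it is judged:
At the end, for the whole second after the job is handed in: Each of the four cases lies in the holder of its own colour: its centre within 16 mm sideways of the holder's centre, its underside on the holder's floor (within about 4 mm), its length along the holder's length (within 0.25 rad, either way round), label up and level (within 0.06 rad), and at rest (horizontal distance between red_case_center and red_holder_seat below 0.016 m and z of red_case_center in the frame of red_holder_seat between 0.008 and 0.0155 m and angle between the x axis of red_case_center and the x axis of red_holder_seat, either way round below 0.25 rad and angle between each of red_case_center, blue_case_center, yellow_case_center, green_case_center's own z axis and vertical below 0.06 rad and linear speed of each of red_case, blue_case, yellow_case, green_case below 0.02 m/s and horizontal distance between blue_case_center and blue_holder_seat below 0.016 m and z of blue_case_center in the frame of blue_holder_seat between 0.008 and 0.0155 m and angle between the x axis of blue_case_center and the x axis of blue_holder_seat, either way round below 0.25 rad and horizontal distance between yellow_case_center and yellow_holder_seat below 0.016 m and z of yellow_case_center in the frame of yellow_holder_seat between 0.008 and 0.0155 m and angle between the x axis of yellow_case_center and the x axis of yellow_holder_seat, either way round below 0.25 rad and horizontal distance between green_case_center and green_holder_seat below 0.016 m and z of green_case_center in the frame of green_holder_seat between 0.008 and 0.0155 m and angle between the x axis of green_case_center and the x axis of green_holder_seat, either way round below 0.25 rad); the robot touches nothing.
It fails at once if the dish was shifted by more than 20 mm (distance of dish_center from where it was at the start of the episode above 0.02 m).
It fails at once if the bottle was shifted by more than 20 mm (distance of bottle_center from where it was at the start of the episode above 0.02 m).
It fails at once if a lower case was shifted by more than 40 mm while the upper yellow case was still in the pile (distance of any of red_case_center, blue_case_center from where it was at the start of the episode above 0.04 m and distance of yellow_case_center from where it was at the start of the episode below 0.06 m).
It fails at once if a lower case was shifted by more than 40 mm while the upper green case was still in the pile (distance of any of red_case_center, blue_case_center from where it was at the start of the episode above 0.04 m and distance of green_case_center from where it was at the start of the episode below 0.06 m).
It also fails if it takes over 96 s, if anything falls off the work surface, if the arm or the gripper's body presses on something with over 40 N, if the wrist force passes 120 N, or if a joint passes its speed limit or range.

## Working session

There is one attempt and no reset: what is moved stays moved. The work goes in short steps, Python scripts to look and compute and a tool call to move; the robot and the scene stay as the last step left them, time stands still between calls to the robot, and variables do not carry over. Pictures are saved under pics/ and viewed, at most 14 in all, crops included, and the job is handed in when it is done.

Besides the shell and the picture viewer there is one more tool, called after "Emit:" as a command line: name --argument value ..., lists and objects as JSON in quotes. jog_arm: Moves the arm, as the interface text tells. Its arguments: {"type":"object","properties":{"steps":{"type":"array"},"grip":{"type":"number"},"grip_force":{"type":"number"}},"required":["steps"]}

```bash
mkdir -p pics; ls; cat > h.py <<'E'
from bench import *
import numpy as np, cv2
from scipy.spatial.transform import Rotation as R
def snap(n):
    o=get_obs(); s=snapshot(n)
    f=200/np.tan(np.radians(s["fov_y"])/2)
    if n=="wrist":
        T=np.eye(4);T[:3,:3]=R.from_rotvec(o["tcp_rot"]).as_matrix();T[:3,3]=o["position"]
        T=T@np.array(s["tool_from_camera"])
    else:
        T=np.eye(4);a=np.array(s["attitude"])
        T[:3,:3]=a if a.shape==(3,3) else R.from_rotvec(a).as_matrix();T[:3,3]=s["origin"]
    v,u=np.mgrid[:400,:640];z=s["z_map"]
    P=np.stack([(u-s["cx"])/f*z,(v-s["cy"])/f*z,z],-1)@T[:3,:3].T+T[:3,3]
    P[z==0]=np.nan
    return s,P,T,f
def save(s,name): cv2.imwrite("pics/"+name+".png",s["color"][:,:,::-1])
def rect(P,m,zlo=None,zhi=None):
    p=P[m];p=p[np.isfinite(p).all(1)]
    if zlo is not None:p=p[(p[:,2]>zlo)&(p[:,2]<zhi)]
    if len(p)<20:return None
    c,(w,h),a=cv2.minAreaRect((p[:,:2]*1000).astype(np.float32))
    if w<h:a+=90;w,h=h,w
    return [round(float(x),1) for x in (*c,w,h,(a+90)%180-90,np.median(p[:,2])*1000)]
E
cat > l.py <<'E'
from h import *
s,P,T,f=snap("top");save(s,"top0")
print(s["attitude"],s["origin"],get_obs()["tcp_rot"])
for c in ["red","blue","yellow","green"]:
    for k in ["_case_center","_holder_seat"]:
        print(c+k,[(np.round(d["location"],3),round(d["conf"],2)) for d in look_for("top",c+k)][:3])
        for d in cut_out("top",c+k)[:2]: print("   ",rect(P,d["region"]),round(d["conf"],2))
for n in ["dish_center","bottle_center"]: print(n,[(np.round(d["location"],3),round(d["conf"],2)) for d in look_for("top",n)][:2])
E
python3 l.py; python3 -c "
from h import *
s,P,T,f=snap('scene');save(s,'scene0')"
```

```text
pics
[-2.12527042  2.17555969 -0.11862763] [ 0.40236293 -0.01702838  1.12225386] [ 5.12607352e-01 -3.09907599e+00 -2.67821894e-03]
red_case_center []
red_holder_seat [(array([0.641, 0.276, 0.005]), 0.66)]
    [638.1, 279.8, 160.8, 58.8, 82.2, 6.7] 0.92
blue_case_center [(array([0.503, 0.022, 0.026]), 0.69)]
    [497.9, 22.6, 131.4, 29.4, 4.8, 24.3] 0.54
blue_holder_seat [(array([0.461, 0.262, 0.006]), 0.58)]
    [456.4, 257.7, 162.3, 62.9, -84.0, 6.6] 0.91
yellow_case_center [(array([0.279, 0.269, 0.026]), 0.86), (array([ 0.465, -0.02 ,  0.047]), 0.82)]
    [277.8, 271.5, 129.4, 29.3, -68.2, 24.5] 0.8
    [465.9, -18.5, 138.5, 31.4, -84.7, 47.8] 0.61
yellow_holder_seat []
    [633.3, -273.0, 163.7, 64.2, 88.0, 6.0] 0.89
green_case_center [(array([ 0.541, -0.012,  0.047]), 0.71), (array([ 0.504, -0.054,  0.023]), 0.61), (array([0.461, 0.259, 0.003]), 0.61)]
    [543.5, -9.7, 129.9, 35.2, -86.6, 47.7] 0.55
    [456.1, 259.9, 163.5, 59.3, -83.8, 6.6] 0.2
green_holder_seat [(array([ 0.45 , -0.29 ,  0.005]), 0.85)]
    [447.2, -290.2, 165.8, 61.7, 79.6, 6.2] 0.96
dish_center [(array([0.767, 0.086, 0.014]), 0.93)]
bottle_center [(array([ 0.747, -0.079,  0.089]), 0.67)]
```

View pics/top0.png

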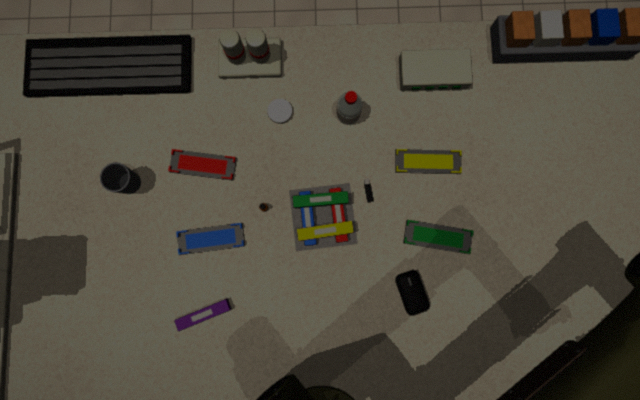

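View pics/scene0.png

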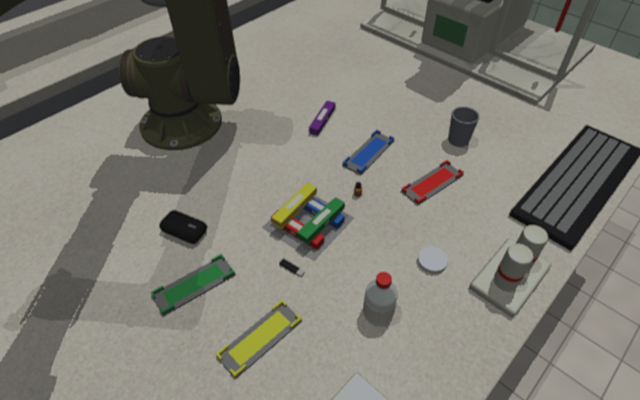

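Top view: the pile is at about (323,215), with green (320,200) and yellow (325,231) on top of blue (308,217) and red (340,215). The holders are red (203,165), blue (211,238), yellow (428,161) and green (438,236). The purple look-alike is at (203,315).

```bash
cat >> h.py <<'E'
HUE={"red":(0,8),"yellow":(22,38),"green":(45,85),"blue":(100,122)}
def cmask(s,c):
    h=cv2.cvtColor(s["color"],cv2.COLOR_RGB2HSV);a,b=HUE[c]
    hh=h[...,0].astype(int); m=(hh>=a)&(hh<=b)
    if c=="red": m|=hh>172
    return m&(h[...,1]>130)&(h[...,2]>40)
def go(*wps,pose=None):
    """wps: (x,y,z mm, yaw deg of case long axis) -> rows from present pose"""
    o=get_obs();p0=np.array(o["position"])*1000;R0=R.from_rotvec(o["tcp_rot"])
    print("tcp",p0.round(1),"q",np.round(o["q"],2),"w",o["width"],"t",o["time_s"])
    for x,y,z,yaw in wps:
        best=None
        for k in (0,180):   # tool y = across case, tool z down
            t=np.radians(yaw+k);tx=np.array([np.cos(t),np.sin(t),0]);tz=np.array([0,0,-1]);M=R.from_matrix(np.c_[tx,np.cross(tz,tx),tz])
            r=(R0.inv()*M).as_rotvec(degrees=True)
            if best is None or abs(r[2])<abs(best[2]):best=r
        print("d",(R0.inv().apply(np.array([x,y,z])-p0)).round(0),"a",best.round(1),"q6 if other way possible")
E
cat > m.py <<'E'
from h import *
s,P,T,f=snap("top")
for c in HUE:
    m=cmask(s,c)
    H=m&(P[...,2]<.018)&(abs(P[...,1])>.15)&(abs(P[...,1])<.4)&(P[...,0]<.75)&(P[...,0]>.35)
    C=m&(abs(P[...,1])<.15)&(P[...,0]<.65)&(P[...,0]>.35)
    print(c,"holder",rect(P,H),"case top",rect(P,C,.040,.06),"low",rect(P,C,.018,.030))
go((466,-19,150,-85),(466,-19,60,-85))
E
python3 m.py
```

```text
red holder [639.2, 282.4, 165.8, 58.5, 80.2, 7.0] case top None low [505.3, -51.5, 129.9, 28.1, 6.6, 24.2]
yellow holder [632.5, -275.4, 158.5, 55.6, 87.4, 6.6] case top [501.7, -14.2, 129.8, 99.6, -82.8, 48.0] low None
green holder [447.9, -289.0, 157.2, 54.2, 79.1, 6.5] case top [540.3, -9.7, 128.1, 27.4, -86.6, 48.0] low None
blue holder [455.6, 257.8, 157.6, 54.7, -83.6, 7.1] case top None low [499.5, 22.2, 128.9, 27.4, 5.1, 24.1]
tcp [ 193.2 -568.   231.3] q [-0.91  0.04  0.08  0.   -1.62 -0.33] w 0.08518772844032968 t 1.05
d [-435.  432.   81.] a [  0.    0.  -76.2] q6 if other way possible
d [-435.  432.  171.] a [  0.    0.  -76.2] q6 if other way possible
```

Emit:
jog_arm --steps '[{"dx":-87,"dy":86,"dz":16,"az":-10},{"dx":-145,"dy":144,"dz":30,"az":-20},{"dx":-190,"dy":190,"dz":40,"az":-30},{"dx":-235,"dy":234,"dz":50,"az":-40},{"dx":-280,"dy":278,"dz":60,"az":-50}]' --grip 55

```text
invalid input at $.steps[0]: expected keys dx, dy, dz, ax, ay, az
```

```bash
python3 -c "
from h import *
go((466,-19,150,-85),(466,-19,26,-85))"
```

```text
tcp [ 193.2 -568.   231.3] q [-0.91  0.04  0.08  0.   -1.62 -0.33] w 0.08518772844032968 t 1.05
d [-435.  432.   81.] a [  0.    0.  -76.2] q6 if other way possible
d [-435.  432.  205.] a [  0.    0.  -76.2] q6 if other way possible
```

Emit:
jog_arm --steps '[{"dx":-44,"dy":43,"dz":8,"ax":0,"ay":0,"az":-10},{"dx":-88,"dy":86,"dz":16,"ax":0,"ay":0,"az":-20},{"dx":-132,"dy":130,"dz":24,"ax":0,"ay":0,"az":-30},{"dx":-176,"dy":173,"dz":32,"ax":0,"ay":0,"az":-40},{"dx":-220,"dy":217,"dz":40,"ax":0,"ay":0,"az":-50}]' --grip 55

```text
time_s: 1.68
position: [0.332, -0.2903, 0.1913]
tcp_rot: [-1.781, 2.587, -0.001]
contact_force: [2.1, 0.2, 0.4]
width: 0.055
gripper_force: 0.0
```

```bash
python3 -c "
from h import *
go((466,-19,150,-85),(466,-19,26,-85))"
```

```text
tcp [ 332.  -290.3  191.3] q [-0.26 -0.4  -0.37 -0.   -1.6  -0.11] w 0.05496457895921494 t 1.675
d [-301.  -28.   41.] a [ -0.1  -0.  -25.9] q6 if other way possible
d [-301.  -28.  165.] a [ -0.1  -0.  -25.9] q6 if other way possible
```

Emit:
jog_arm --steps '[{"dx":-60,"dy":-6,"dz":8,"ax":0,"ay":0,"az":-6},{"dx":-120,"dy":-12,"dz":16,"ax":0,"ay":0,"az":-12},{"dx":-180,"dy":-18,"dz":24,"ax":0,"ay":0,"az":-18},{"dx":-240,"dy":-24,"dz":32,"ax":0,"ay":0,"az":-24},{"dx":-301,"dy":-28,"dz":41,"ax":0,"ay":0,"az":-26}]'

```text
time_s: 2.3
position: [0.4672, -0.0194, 0.1506]
tcp_rot: [-2.314, 2.123, -0.001]
contact_force: [0.9, -0.6, -1.0]
width: 0.055
gripper_force: 0.0
```

```bash
python3 -c "
from h import *
s,P,T,f=snap('wrist');save(s,'w1')
for c in ['yellow','green']: print(c,rect(P,cmask(s,c)&(P[...,0]>.35),.040,.06))
for c in ['red','blue']: print(c,rect(P,cmask(s,c)&(P[...,0]>.35),.018,.03))
go((466,-19,150,-85),(466,-19,26,-85))"
```

```text
yellow [504.0, -15.8, 129.0, 99.8, -82.3, 47.7]
green [541.8, -12.3, 127.6, 27.9, -86.4, 47.6]
red [507.7, -52.9, 128.5, 28.0, 6.2, 23.6]
blue [501.4, 20.2, 127.9, 28.3, 4.5, 23.6]
tcp [468.4 -14.7 148.2] q [ 0.4  -0.32 -0.39 -0.   -1.5  -0.31] w 0.05487427764146649 t 2.35
d [ 4.  3. -2.] a [0.  0.1 0.1] q6 if other way possible
d [  4.   3. 122.] a [0.  0.1 0.1] q6 if other way possible
```

View pics/w1.png

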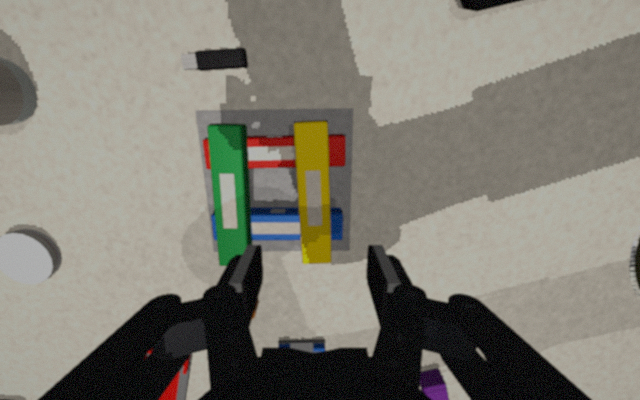

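The wrist view shows yellow (313,190) and green (230,195) lying across red and blue, with the fingers well lined up with yellow. Going down.

Emit:
jog_arm --steps '[{"dx":0,"dy":0,"dz":45,"ax":0,"ay":0,"az":0},{"dx":0,"dy":0,"dz":85,"ax":0,"ay":0,"az":0},{"dx":0,"dy":0,"dz":112,"ax":0,"ay":0,"az":0},{"dx":0,"dy":0,"dz":124,"ax":0,"ay":0,"az":0},{"dx":0,"dy":0,"dz":124,"ax":0,"ay":0,"az":0}]'

```text
time_s: 2.98
position: [0.4664, -0.0217, 0.0263]
tcp_rot: [2.312, -2.126, -0.0]
contact_force: [-0.2, 0.1, 0.3]
width: 0.0551
gripper_force: 0.0
```

Emit:
jog_arm --steps '[{"dx":0,"dy":0,"dz":0,"ax":0,"ay":0,"az":0},{"dx":0,"dy":0,"dz":0,"ax":0,"ay":0,"az":0},{"dx":0,"dy":0,"dz":0,"ax":0,"ay":0,"az":0},{"dx":0,"dy":0,"dz":0,"ax":0,"ay":0,"az":0},{"dx":0,"dy":0,"dz":0,"ax":0,"ay":0,"az":0}]' --grip 20 --grip_force 50

```text
time_s: 3.6
position: [0.4677, -0.0213, 0.0281]
tcp_rot: [-2.311, 2.125, -0.003]
contact_force: [-0.5, 0.5, 6.8]
width: 0.0275
gripper_force: 50.1
```

```bash
python3 -c "
from h import *
go((466,-19,130,-85),(632.5,-275,100,87.5),(632.5,-275,9,87.5))"
```

```text
tcp [467.7 -21.3  28.1] q [ 0.39 -0.26 -0.56  0.   -1.26 -0.3 ] w 0.02747940198460725 t 3.6
d [  -2.    1. -102.] a [-0.2  0.  -0.2] q6 if other way possible
d [ 267. -143.  -72.] a [-0.2  0.   7.3] q6 if other way possible
d [ 267. -143.   19.] a [-0.2  0.   7.3] q6 if other way possible
```

Emit:
jog_arm --steps '[{"dx":0,"dy":0,"dz":-30,"ax":0,"ay":0,"az":0},{"dx":0,"dy":0,"dz":-75,"ax":0,"ay":0,"az":0},{"dx":40,"dy":-21,"dz":-95,"ax":0,"ay":0,"az":2},{"dx":90,"dy":-48,"dz":-95,"ax":0,"ay":0,"az":4},{"dx":140,"dy":-75,"dz":-95,"ax":0,"ay":0,"az":7}]'

```text
time_s: 4.22
position: [0.5539, -0.156, 0.1217]
tcp_rot: [-2.176, 2.264, -0.0]
contact_force: [0.6, 1.2, -1.0]
width: 0.0267
gripper_force: 49.4
```

```bash
python3 -c "
from h import *
go((632.5,-275,100,87.5),(632.5,-275,9,87.5))"
```

```text
tcp [ 553.9 -156.   121.7] q [ 0.07 -0.01 -0.17 -0.   -1.41 -0.11] w 0.026720864863398027 t 4.225
d [116. -83.  22.] a [-0.1  0.   0.2] q6 if other way possible
d [116. -83. 113.] a [-0.1  0.   0.2] q6 if other way possible
```

Emit:
jog_arm --steps '[{"dx":45,"dy":-32,"dz":5,"ax":0,"ay":0,"az":0},{"dx":85,"dy":-60,"dz":15,"ax":0,"ay":0,"az":0},{"dx":116,"dy":-83,"dz":25,"ax":0,"ay":0,"az":0},{"dx":116,"dy":-83,"dz":50,"ax":0,"ay":0,"az":0},{"dx":116,"dy":-83,"dz":75,"ax":0,"ay":0,"az":0}]'

```text
time_s: 4.85
position: [0.6311, -0.2743, 0.0445]
tcp_rot: [2.176, -2.265, -0.002]
contact_force: [-0.5, -0.5, -0.1]
width: 0.0269
gripper_force: 49.4
```

```bash
python3 -c "
from h import *
s,P,T,f=snap('wrist');save(s,'w2')
c='yellow';m=cmask(s,c)
print(rect(P,m,.0,.018),rect(P,m,.02,.1))
go((632.5,-275,9,87.5))"
```

```text
[634.3, -276.7, 158.3, 55.7, 87.7, 13.3] [631.6, -284.0, 109.1, 30.3, 87.7, 64.0]
tcp [ 629.2 -273.2   40.1] q [-0.12  0.33  0.06 -0.   -1.31  0.08] w 0.02733379730733299 t 4.9
d [ 2. -4. 31.] a [0.4 0.2 0.2] q6 if other way possible
```

View pics/w2.png

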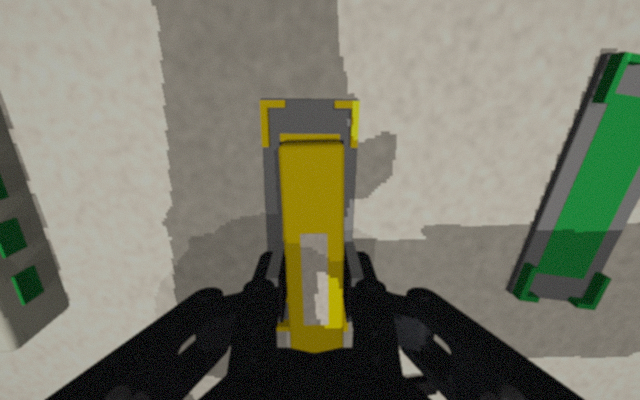

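The case lines up with the yellow holder (centre about (310,250)). Lowering and releasing.

Emit:
jog_arm --steps '[{"dx":2,"dy":-2,"dz":14,"ax":0,"ay":0,"az":0},{"dx":2,"dy":-2,"dz":24,"ax":0,"ay":0,"az":0},{"dx":2,"dy":-2,"dz":31,"ax":0,"ay":0,"az":0},{"dx":2,"dy":-2,"dz":33,"ax":0,"ay":0,"az":0},{"dx":2,"dy":-2,"dz":33,"ax":0,"ay":0,"az":0}]'

```text
time_s: 5.52
position: [0.6335, -0.2759, 0.0137]
tcp_rot: [-2.178, 2.264, -0.001]
contact_force: [-0.9, 0.2, -1.2]
width: 0.0269
gripper_force: 49.4
```

```bash
python3 -c "
from h import *
go((632.5,-275,9,87.5));print(get_obs()['contact_force'])"
```

```text
tcp [ 633.5 -275.9   13.7] q [-0.12  0.35  0.04  0.   -1.26  0.08] w 0.026934584626740463 t 5.525
d [-1.  1.  5.] a [-0.  -0.   0.3] q6 if other way possible
[-0.88917265  0.15842671 -1.209299  ]
```

Emit:
jog_arm --steps '[{"dx":0,"dy":0,"dz":2,"ax":0,"ay":0,"az":0},{"dx":0,"dy":0,"dz":4,"ax":0,"ay":0,"az":0},{"dx":0,"dy":0,"dz":4,"ax":0,"ay":0,"az":0},{"dx":0,"dy":0,"dz":4,"ax":0,"ay":0,"az":0},{"dx":0,"dy":0,"dz":4,"ax":0,"ay":0,"az":0}]'

```text
time_s: 6.15
position: [0.6336, -0.276, 0.0101]
tcp_rot: [-2.178, 2.264, -0.001]
contact_force: [-2.6, 2.5, 5.9]
width: 0.0266
gripper_force: 50.0
```

Emit:
jog_arm --steps '[{"dx":0,"dy":0,"dz":0,"ax":0,"ay":0,"az":0},{"dx":0,"dy":0,"dz":0,"ax":0,"ay":0,"az":0},{"dx":0,"dy":0,"dz":0,"ax":0,"ay":0,"az":0},{"dx":0,"dy":0,"dz":-10,"ax":0,"ay":0,"az":0},{"dx":0,"dy":0,"dz":-40,"ax":0,"ay":0,"az":0}]' --grip 50

```text
time_s: 6.78
position: [0.6322, -0.2756, 0.0481]
tcp_rot: [2.177, -2.263, -0.005]
contact_force: [-0.1, 0.1, -0.2]
width: 0.0502
gripper_force: 0.0
```

```bash
python3 -c "
from h import *
s,P,T,f=snap('wrist')
c='yellow';m=cmask(s,c)
print(rect(P,m,.02,.1))
go((633,-275,110,-86.5),(542,-11,150,-86.5),(542,-11,26,-86.5))"
```

```text
[634.1, -274.8, 130.4, 28.7, 89.5, 29.7]
tcp [ 635.  -276.9   55.2] q [-0.12  0.32  0.08  0.   -1.32  0.08] w 0.04988822645918939 t 6.825
d [ -2.   2. -55.] a [-0.3 -0.2 -5.7] q6 if other way possible
d [-262.  103.  -96.] a [-0.3 -0.2 -5.7] q6 if other way possible
d [-262.  103.   28.] a [-0.3 -0.2 -5.7] q6 if other way possible
```

Emit:
jog_arm --steps '[{"dx":-10,"dy":4,"dz":-45,"ax":0,"ay":0,"az":-1},{"dx":-63,"dy":25,"dz":-70,"ax":0,"ay":0,"az":-2},{"dx":-118,"dy":46,"dz":-90,"ax":0,"ay":0,"az":-4},{"dx":-174,"dy":68,"dz":-100,"ax":0,"ay":0,"az":-6},{"dx":-226,"dy":89,"dz":-100,"ax":0,"ay":0,"az":-6}]'

```text
time_s: 7.45
position: [0.5531, -0.045, 0.1516]
tcp_rot: [-2.292, 2.144, -0.004]
contact_force: [0.7, 1.1, -0.2]
width: 0.05
gripper_force: 0.0
```

```bash
python3 -c "
from h import *
go((542,-11,120,-86.5),(542,-11,26,-86.5))"
```

```text
tcp [553.1 -45.  151.6] q [ 0.28 -0.08 -0.18  0.   -1.47 -0.21] w 0.05003257644430555 t 7.45
d [-35.   9.  32.] a [-0.2  0.   0.3] q6 if other way possible
d [-35.   9. 126.] a [-0.2  0.   0.3] q6 if other way possible
```

Emit:
jog_arm --steps '[{"dx":-25,"dy":6,"dz":15,"ax":0,"ay":0,"az":0},{"dx":-34,"dy":9,"dz":40,"ax":0,"ay":0,"az":0},{"dx":-34,"dy":9,"dz":60,"ax":0,"ay":0,"az":0},{"dx":-34,"dy":9,"dz":70,"ax":0,"ay":0,"az":0},{"dx":-34,"dy":9,"dz":70,"ax":0,"ay":0,"az":0}]'

```text
time_s: 8.07
position: [0.5419, -0.0135, 0.0793]
tcp_rot: [2.293, -2.147, -0.0]
contact_force: [0.3, -0.8, -0.0]
width: 0.0499
gripper_force: 0.0
```

```bash
python3 -c "
from h import *
s,P,T,f=snap('wrist');save(s,'w3')
for c in ['red','blue','green']: print(c,rect(P,cmask(s,c)&(abs(P[...,1])<.15),.018,.05))
go((542,-11,26,-86.5))"
```

```text
red [507.7, -52.8, 129.1, 28.2, 6.1, 23.7]
blue [501.6, 20.7, 128.1, 28.7, 5.0, 23.6]
green [542.6, -12.0, 128.1, 27.1, -86.5, 47.7]
tcp [542.3 -13.6  80.1] q [ 0.35 -0.08 -0.31  0.   -1.34 -0.28] w 0.05025573901092925 t 8.125
d [-3.  0. 54.] a [-0.  -0.   0.3] q6 if other way possible
```

Aligned; lower cases undisturbed.

Emit:
jog_arm --steps '[{"dx":-1,"dy":0,"dz":25,"ax":0,"ay":0,"az":0},{"dx":-1,"dy":0,"dz":42,"ax":0,"ay":0,"az":0},{"dx":-1,"dy":0,"dz":52,"ax":0,"ay":0,"az":0},{"dx":-1,"dy":0,"dz":52,"ax":0,"ay":0,"az":0},{"dx":-1,"dy":0,"dz":52,"ax":0,"ay":0,"az":0}]'

```text
time_s: 8.75
position: [0.5424, -0.0124, 0.0282]
tcp_rot: [-2.293, 2.146, -0.001]
contact_force: [-0.5, -0.7, 0.1]
width: 0.0498
gripper_force: 0.0
```

Emit:
jog_arm --steps '[{"dx":0,"dy":0,"dz":0,"ax":0,"ay":0,"az":0},{"dx":0,"dy":0,"dz":0,"ax":0,"ay":0,"az":0},{"dx":0,"dy":0,"dz":0,"ax":0,"ay":0,"az":0},{"dx":0,"dy":0,"dz":-15,"ax":0,"ay":0,"az":0},{"dx":0,"dy":0,"dz":-60,"ax":0,"ay":0,"az":0}]' --grip 20

```text
time_s: 9.38
position: [0.5398, -0.0127, 0.0856]
tcp_rot: [2.29, -2.144, -0.006]
contact_force: [0.6, 0.5, 0.2]
width: 0.0269
gripper_force: 49.7
```

```bash
python3 -c "
from h import *
go((448,-289.5,100,79.3),(448,-289.5,10,79.3))"
```

```text
tcp [539.8 -12.7  85.6] q [ 0.35 -0.08 -0.3  -0.   -1.36 -0.28] w 0.026942081040556797 t 9.375
d [270. 110. -14.] a [ 0.4 -0.1 14.5] q6 if other way possible
d [270. 109.  76.] a [ 0.4 -0.1 14.5] q6 if other way possible
```

Emit:
jog_arm --steps '[{"dx":30,"dy":12,"dz":-15,"ax":0,"ay":0,"az":2},{"dx":80,"dy":33,"dz":-15,"ax":0,"ay":0,"az":5},{"dx":135,"dy":55,"dz":-15,"ax":0,"ay":0,"az":8},{"dx":190,"dy":78,"dz":-15,"ax":0,"ay":0,"az":12},{"dx":240,"dy":98,"dz":-10,"ax":0,"ay":0,"az":14.5}]'

```text
time_s: 10.0
position: [0.4592, -0.2601, 0.0985]
tcp_rot: [-2.002, 2.42, -0.002]
contact_force: [0.9, 0.1, -0.5]
width: 0.0272
gripper_force: 49.7
```

```bash
python3 -c "
from h import *
go((448,-289.5,40,79.3),(448,-289.5,10,79.3))"
```

```text
tcp [ 459.2 -260.1   98.5] q [-0.13 -0.13 -0.32  0.   -1.38 -0.06] w 0.02722893187050572 t 10.0
d [31.  6. 58.] a [-0.1  0.  -0.1] q6 if other way possible
d [31.  6. 88.] a [-0.1  0.  -0.1] q6 if other way possible
```

Emit:
jog_arm --steps '[{"dx":20,"dy":4,"dz":10,"ax":0,"ay":0,"az":0},{"dx":30,"dy":6,"dz":35,"ax":0,"ay":0,"az":0},{"dx":30,"dy":6,"dz":60,"ax":0,"ay":0,"az":0},{"dx":30,"dy":6,"dz":65,"ax":0,"ay":0,"az":0},{"dx":30,"dy":6,"dz":65,"ax":0,"ay":0,"az":0}]'

```text
time_s: 10.62
position: [0.4486, -0.2867, 0.0331]
tcp_rot: [2.005, -2.419, 0.0]
contact_force: [-0.2, -0.1, 0.0]
width: 0.0266
gripper_force: 49.7
```

```bash
python3 -c "
from h import *
s,P,T,f=snap('wrist')
c='green';m=cmask(s,c)&(abs(P[...,1])>.15)
print(rect(P,m,.0,.018),rect(P,m,.02,.1))
go((448,-289.5,10,79.3))"
```

```text
[449.9, -290.7, 158.1, 54.7, 79.2, 13.3] [447.2, -296.0, 109.4, 30.2, 78.9, 52.5]
tcp [ 449.  -286.8   33.6] q [-0.19 -0.07 -0.39  0.   -1.25  0.  ] w 0.026680308761303406 t 10.675
d [ 3.  1. 24.] a [-0.1 -0.   0. ] q6 if other way possible
```

Emit:
jog_arm --steps '[{"dx":3,"dy":0,"dz":12,"ax":0,"ay":0,"az":0},{"dx":3,"dy":0,"dz":20,"ax":0,"ay":0,"az":0},{"dx":3,"dy":0,"dz":24,"ax":0,"ay":0,"az":0},{"dx":3,"dy":0,"dz":24,"ax":0,"ay":0,"az":0},{"dx":3,"dy":0,"dz":24,"ax":0,"ay":0,"az":0}]'

```text
time_s: 11.3
position: [0.4479, -0.2897, 0.0102]
tcp_rot: [2.005, -2.418, 0.0]
contact_force: [-5.8, 5.4, 13.5]
width: 0.0269
gripper_force: 51.5
```

Emit:
jog_arm --steps '[{"dx":0,"dy":0,"dz":0,"ax":0,"ay":0,"az":0},{"dx":0,"dy":0,"dz":0,"ax":0,"ay":0,"az":0},{"dx":0,"dy":0,"dz":0,"ax":0,"ay":0,"az":0},{"dx":0,"dy":0,"dz":-10,"ax":0,"ay":0,"az":0},{"dx":0,"dy":0,"dz":-40,"ax":0,"ay":0,"az":0}]' --grip 50

```text
time_s: 11.92
position: [0.4468, -0.2893, 0.0476]
tcp_rot: [2.003, -2.418, -0.005]
contact_force: [1.1, 0.4, 1.2]
width: 0.0502
gripper_force: 0.0
```

```bash
python3 -c "
from h import *
s,P,T,f=snap('wrist')
c='green';m=cmask(s,c)&(abs(P[...,1])>.15)
print(rect(P,m,.02,.1))
go((507,-52,120,6),(507,-52,80,6))"
```

```text
[448.8, -289.0, 129.5, 28.5, 79.1, 29.7]
tcp [ 449.5 -290.8   53.8] q [-0.2  -0.09 -0.37  0.   -1.29  0.01] w 0.04978172591156017 t 11.975
d [-245.  -13.  -67.] a [-0.3  0.1 73.3] q6 if other way possible
d [-245.  -12.  -27.] a [-0.3  0.1 73.3] q6 if other way possible
```

Emit:
jog_arm --steps '[{"dx":-10,"dy":-1,"dz":-40,"ax":0,"ay":0,"az":10},{"dx":-60,"dy":-3,"dz":-65,"ax":0,"ay":0,"az":20},{"dx":-115,"dy":-6,"dz":-67,"ax":0,"ay":0,"az":30},{"dx":-170,"dy":-9,"dz":-67,"ax":0,"ay":0,"az":40},{"dx":-220,"dy":-12,"dz":-67,"ax":0,"ay":0,"az":50}]'

```text
time_s: 12.6
position: [0.5003, -0.0777, 0.1164]
tcp_rot: [-0.81, 3.034, -0.0]
contact_force: [0.6, -0.4, -0.1]
width: 0.05
gripper_force: 0.0
```

```bash
python3 -c "
from h import *
go((507,-52,80,6))"
```

```text
tcp [500.3 -77.7 116.4] q [ 0.24 -0.2  -0.35  0.   -1.42 -1.29] w 0.049977752765774944 t 12.6
d [-19.  19.  36.] a [-0.   0.1 23.9] q6 if other way possible
```

Emit:
jog_arm --steps '[{"dx":-14,"dy":14,"dz":6,"ax":0,"ay":0,"az":9},{"dx":-18,"dy":19,"dz":20,"ax":0,"ay":0,"az":18},{"dx":-18,"dy":19,"dz":36,"ax":0,"ay":0,"az":24},{"dx":-18,"dy":19,"dz":36,"ax":0,"ay":0,"az":24},{"dx":-18,"dy":19,"dz":36,"ax":0,"ay":0,"az":24}]'

```text
time_s: 13.22
position: [0.5063, -0.0541, 0.0804]
tcp_rot: [-0.173, 3.136, -0.0]
contact_force: [-0.4, 0.5, 0.7]
width: 0.05
gripper_force: 0.0
```

```bash
python3 -c "
from h import *
s,P,T,f=snap('wrist');save(s,'w4')
for c in ['red','blue']: print(c,rect(P,cmask(s,c)&(abs(P[...,1])<.15),.018,.05))
go((507,-52,3,6))"
```

```text
red [498.2, 24.8, 183.9, 129.3, -83.7, 23.7]
blue [501.0, 20.3, 129.3, 27.7, 4.6, 23.6]
tcp [506.4 -54.1  80.5] q [ 0.29 -0.17 -0.39  0.   -1.35 -1.75] w 0.050200011345011376 t 13.275
d [-1.  2. 78.] a [-0.   0.1  0.3] q6 if other way possible
```

View pics/w4.png

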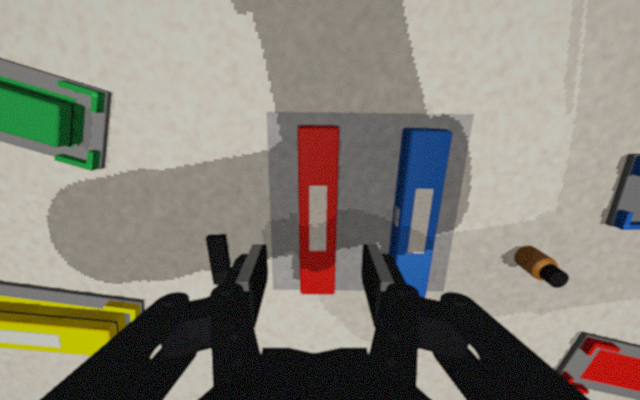

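Red (318,210) lies centred between the fingers and blue (425,200) is clear of them. Both upper cases are seated in their holders.

Emit:
jog_arm --steps '[{"dx":-1,"dy":1,"dz":35,"ax":0,"ay":0,"az":0},{"dx":-1,"dy":1,"dz":60,"ax":0,"ay":0,"az":0},{"dx":-1,"dy":1,"dz":74,"ax":0,"ay":0,"az":0},{"dx":-1,"dy":1,"dz":76,"ax":0,"ay":0,"az":0},{"dx":-1,"dy":1,"dz":76,"ax":0,"ay":0,"az":0}]'

```text
time_s: 13.9
position: [0.5075, -0.0528, 0.0045]
tcp_rot: [-0.171, 3.135, -0.0]
contact_force: [0.3, 0.2, 0.2]
width: 0.0499
gripper_force: 0.0
```

Emit:
jog_arm --steps '[{"dx":0,"dy":0,"dz":0,"ax":0,"ay":0,"az":0},{"dx":0,"dy":0,"dz":0,"ax":0,"ay":0,"az":0},{"dx":0,"dy":0,"dz":0,"ax":0,"ay":0,"az":0},{"dx":0,"dy":0,"dz":-15,"ax":0,"ay":0,"az":0},{"dx":0,"dy":0,"dz":-65,"ax":0,"ay":0,"az":0}]' --grip 20

```text
time_s: 14.52
position: [0.5043, -0.0531, 0.0664]
tcp_rot: [0.169, -3.13, 0.0]
contact_force: [1.2, 0.2, -0.3]
width: 0.027
gripper_force: 50.7
```

```bash
python3 -c "
from h import *
go((639.5,281.5,110,81),(639.5,281.5,40,81))"
```

```text
tcp [504.3 -53.1  66.4] q [ 0.29 -0.16 -0.41 -0.   -1.33 -1.75] w 0.027025269697339545 t 14.525
d [-170.  318.  -45.] a [  0.3  -0.3 -74.8] q6 if other way possible
d [-171.  318.   25.] a [  0.3  -0.3 -74.8] q6 if other way possible
```

Emit:
jog_arm --steps '[{"dx":-12,"dy":22,"dz":-40,"ax":0,"ay":0,"az":-6},{"dx":-35,"dy":66,"dz":-45,"ax":0,"ay":0,"az":-16},{"dx":-60,"dy":112,"dz":-45,"ax":0,"ay":0,"az":-26},{"dx":-85,"dy":158,"dz":-45,"ax":0,"ay":0,"az":-36},{"dx":-110,"dy":205,"dz":-45,"ax":0,"ay":0,"az":-46}]'

```text
time_s: 15.15
position: [0.5942, 0.1644, 0.1139]
tcp_rot: [-1.39, 2.817, 0.0]
contact_force: [0.3, -0.2, -0.8]
width: 0.0272
gripper_force: 50.7
```

```bash
python3 -c "
from h import *
go((639.5,281.5,110,81),(639.5,281.5,40,81))"
```

```text
tcp [594.2 164.4 113.9] q [ 0.59  0.1  -0.06 -0.   -1.4  -1.25] w 0.027167369386928403 t 15.15
d [-120.   35.    4.] a [  0.    0.  -28.5] q6 if other way possible
d [-120.   35.   74.] a [  0.    0.  -28.5] q6 if other way possible
```

Emit:
jog_arm --steps '[{"dx":-48,"dy":14,"dz":2,"ax":0,"ay":0,"az":-10},{"dx":-92,"dy":27,"dz":4,"ax":0,"ay":0,"az":-20},{"dx":-118,"dy":35,"dz":14,"ax":0,"ay":0,"az":-28},{"dx":-119,"dy":35,"dz":44,"ax":0,"ay":0,"az":-28},{"dx":-119,"dy":35,"dz":70,"ax":0,"ay":0,"az":-28}]'

```text
time_s: 15.78
position: [0.6387, 0.2787, 0.0421]
tcp_rot: [2.024, -2.401, -0.001]
contact_force: [0.8, -0.2, -0.6]
width: 0.0268
gripper_force: 50.8
```

```bash
python3 -c "
from h import *
s,P,T,f=snap('wrist');save(s,'w5')
c='red';m=cmask(s,c)&(abs(P[...,1])>.15)&(P[...,0]<.73)
print(rect(P,m,.0,.018),rect(P,m,.02,.1))
go((639.5,281.5,10,81))"
```

```text
[641.0, 278.3, 157.7, 55.6, 81.1, 13.6] [637.4, 268.5, 112.2, 30.8, 79.6, 61.2]
tcp [636.8 277.7  37.5] q [ 0.7   0.35  0.08 -0.   -1.31 -0.87] w 0.02670601420644356 t 15.825
d [-4. -2. 27.] a [ 0.4 -0.2 -0.8] q6 if other way possible
```

View pics/w5.png

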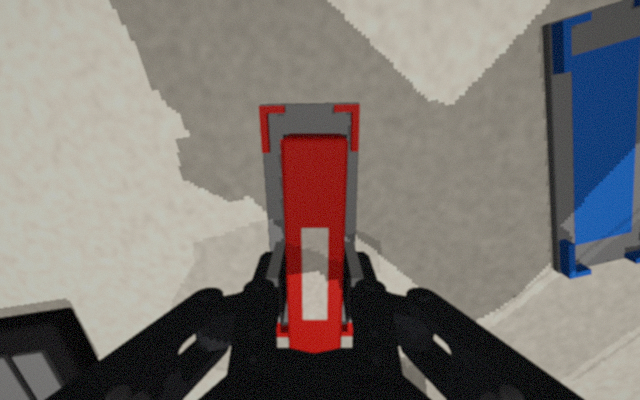

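Red is lined up over its holder (centre about (310,240)).

Emit:
jog_arm --steps '[{"dx":0,"dy":-2,"dz":12,"ax":0,"ay":0,"az":0},{"dx":0,"dy":-2,"dz":22,"ax":0,"ay":0,"az":0},{"dx":0,"dy":-2,"dz":27,"ax":0,"ay":0,"az":0},{"dx":0,"dy":-2,"dz":30,"ax":0,"ay":0,"az":0},{"dx":0,"dy":-2,"dz":30,"ax":0,"ay":0,"az":0}]'

```text
time_s: 16.45
position: [0.6412, 0.2781, 0.0136]
tcp_rot: [-2.024, 2.403, 0.0]
contact_force: [0.3, 0.3, -0.6]
width: 0.0266
gripper_force: 50.7
```

Emit:
jog_arm --steps '[{"dx":0,"dy":0,"dz":2,"ax":0,"ay":0,"az":0},{"dx":0,"dy":0,"dz":4,"ax":0,"ay":0,"az":0},{"dx":0,"dy":0,"dz":4,"ax":0,"ay":0,"az":0},{"dx":0,"dy":0,"dz":4,"ax":0,"ay":0,"az":0},{"dx":0,"dy":0,"dz":4,"ax":0,"ay":0,"az":0}]'

```text
time_s: 17.08
position: [0.6415, 0.2782, 0.0107]
tcp_rot: [-2.023, 2.402, -0.001]
contact_force: [-2.2, -0.7, 4.9]
width: 0.0269
gripper_force: 51.5
```

Emit:
jog_arm --steps '[{"dx":0,"dy":0,"dz":0,"ax":0,"ay":0,"az":0},{"dx":0,"dy":0,"dz":0,"ax":0,"ay":0,"az":0},{"dx":0,"dy":0,"dz":0,"ax":0,"ay":0,"az":0},{"dx":0,"dy":0,"dz":-10,"ax":0,"ay":0,"az":0},{"dx":0,"dy":0,"dz":-40,"ax":0,"ay":0,"az":0}]' --grip 50

```text
time_s: 17.7
position: [0.6401, 0.2774, 0.0481]
tcp_rot: [2.021, -2.4, -0.001]
contact_force: [0.4, 0.7, 0.0]
width: 0.0502
gripper_force: 0.0
```

```bash
python3 -c "
from h import *
s,P,T,f=snap('wrist')
c='red';m=cmask(s,c)&(abs(P[...,1])>.15)
print(rect(P,m,.02,.1))
go((501,20.5,120,4.8),(501,20.5,80,4.8))"
```

```text
[641.8, 276.3, 129.2, 28.6, 80.1, 29.7]
tcp [643.  278.6  55.2] q [ 0.69  0.34  0.11  0.   -1.33 -0.87] w 0.0499270109689463 t 17.75
d [278.  96. -66.] a [-0.1  0.3 75.4] q6 if other way possible
d [278.  96. -26.] a [-0.1  0.3 75.4] q6 if other way possible
```

Red is seated. Next, blue.

Emit:
jog_arm --steps '[{"dx":10,"dy":3,"dz":-35,"ax":0,"ay":0,"az":10},{"dx":65,"dy":22,"dz":-55,"ax":0,"ay":0,"az":20},{"dx":120,"dy":41,"dz":-60,"ax":0,"ay":0,"az":30},{"dx":175,"dy":60,"dz":-60,"ax":0,"ay":0,"az":40},{"dx":230,"dy":79,"dz":-60,"ax":0,"ay":0,"az":50}]'

```text
time_s: 18.38
position: [0.5235, 0.0634, 0.1104]
tcp_rot: [-0.81, 3.033, 0.0]
contact_force: [1.3, -0.2, 0.6]
width: 0.0497
gripper_force: 0.0
```

```bash
python3 -c "
from h import *
go((501,20.5,80,4.8))"
```

```text
tcp [523.5  63.4 110.4] q [ 0.5  -0.14 -0.31  0.   -1.4  -1.55] w 0.04974273984878795 t 18.375
d [ 41. -26.  30.] a [ 0.   0.1 25.1] q6 if other way possible
```

Emit:
jog_arm --steps '[{"dx":30,"dy":-19,"dz":5,"ax":0,"ay":0,"az":9},{"dx":40,"dy":-25,"dz":18,"ax":0,"ay":0,"az":18},{"dx":40,"dy":-25,"dz":30,"ax":0,"ay":0,"az":25},{"dx":40,"dy":-25,"dz":30,"ax":0,"ay":0,"az":25},{"dx":40,"dy":-25,"dz":30,"ax":0,"ay":0,"az":25}]'

```text
time_s: 19.0
position: [0.5027, 0.0232, 0.0803]
tcp_rot: [-0.147, 3.137, 0.0]
contact_force: [-0.2, 0.4, 0.3]
width: 0.0501
gripper_force: 0.0
```

```bash
python3 -c "
from h import *
s,P,T,f=snap('wrist')
for c in ['blue']: print(c,rect(P,cmask(s,c)&(abs(P[...,1])<.15),.018,.05))
go((501,20.5,4,4.8))"
```

```text
blue [500.7, 21.1, 129.1, 27.3, 4.9, 23.7]
tcp [502.7  23.3  80.3] q [ 0.45 -0.19 -0.41  0.   -1.35 -1.93] w 0.05010113228883905 t 19.05
d [ 2. -3. 76.] a [0.  0.1 0.5] q6 if other way possible
```

Emit:
jog_arm --steps '[{"dx":2,"dy":-2,"dz":35,"ax":0,"ay":0,"az":0},{"dx":2,"dy":-2,"dz":60,"ax":0,"ay":0,"az":0},{"dx":2,"dy":-2,"dz":74,"ax":0,"ay":0,"az":0},{"dx":2,"dy":-2,"dz":76,"ax":0,"ay":0,"az":0},{"dx":2,"dy":-2,"dz":76,"ax":0,"ay":0,"az":0}]'

```text
time_s: 19.68
position: [0.5011, 0.0211, 0.0044]
tcp_rot: [-0.144, 3.137, 0.0]
contact_force: [-0.1, -0.3, 0.2]
width: 0.05
gripper_force: 0.0
```

Emit:
jog_arm --steps '[{"dx":0,"dy":0,"dz":0,"ax":0,"ay":0,"az":0},{"dx":0,"dy":0,"dz":0,"ax":0,"ay":0,"az":0},{"dx":0,"dy":0,"dz":0,"ax":0,"ay":0,"az":0},{"dx":0,"dy":0,"dz":-15,"ax":0,"ay":0,"az":0},{"dx":0,"dy":0,"dz":-65,"ax":0,"ay":0,"az":0}]' --grip 20

```text
time_s: 20.3
position: [0.498, 0.0203, 0.0663]
tcp_rot: [0.142, -3.131, 0.002]
contact_force: [1.5, 0.2, -0.6]
width: 0.0273
gripper_force: 50.5
```

```bash
python3 -c "
from h import *
go((456.5,257.5,110,-83.7),(456.5,257.5,40,-83.7))"
```

```text
tcp [498.   20.3  66.3] q [ 0.44 -0.19 -0.43 -0.   -1.33 -1.92] w 0.027255550273030713 t 20.3
d [ 20. 240. -44.] a [-0.4 -0.3 88.9] q6 if other way possible
d [ 20. 240.  26.] a [-0.4 -0.3 88.9] q6 if other way possible
```

Turning the other way (-91°), so the last joint stays in range.

Emit:
jog_arm --steps '[{"dx":2,"dy":15,"dz":-35,"ax":0,"ay":0,"az":-9},{"dx":5,"dy":55,"dz":-44,"ax":0,"ay":0,"az":-19},{"dx":8,"dy":95,"dz":-44,"ax":0,"ay":0,"az":-29},{"dx":11,"dy":135,"dz":-44,"ax":0,"ay":0,"az":-39},{"dx":15,"dy":175,"dz":-44,"ax":0,"ay":0,"az":-49}]'

```text
time_s: 20.92
position: [0.469, 0.1949, 0.1128]
tcp_rot: [1.439, -2.792, -0.0]
contact_force: [0.3, 0.0, -2.1]
width: 0.0265
gripper_force: 50.6
```

```bash
python3 -c "
from h import *
go((456.5,257.5,110,-83.7),(456.5,257.5,40,-83.7))"
```

```text
tcp [469.  194.9 112.8] q [ 0.79 -0.19 -0.35 -0.   -1.41 -1.41] w 0.0265392370337553 t 20.925
d [-44.  46.   3.] a [  0.    0.  -41.8] q6 if other way possible
d [-44.  46.  73.] a [  0.    0.  -41.8] q6 if other way possible
```

Emit:
jog_arm --steps '[{"dx":-15,"dy":16,"dz":2,"ax":0,"ay":0,"az":-10},{"dx":-30,"dy":32,"dz":3,"ax":0,"ay":0,"az":-20},{"dx":-43,"dy":45,"dz":8,"ax":0,"ay":0,"az":-30},{"dx":-43,"dy":45,"dz":40,"ax":0,"ay":0,"az":-40},{"dx":-43,"dy":45,"dz":70,"ax":0,"ay":0,"az":-41.5}]'

```text
time_s: 21.55
position: [0.4579, 0.2552, 0.0419]
tcp_rot: [2.332, -2.105, -0.001]
contact_force: [-0.2, -0.2, -1.4]
width: 0.0266
gripper_force: 50.6
```

```bash
python3 -c "
from h import *
s,P,T,f=snap('wrist');save(s,'w6')
c='blue';m=cmask(s,c)&(abs(P[...,1])>.15)&(P[...,0]<.53)
print(rect(P,m,.0,.018),rect(P,m,.02,.1))
go((456.5,257.5,10,-83.7))"
```

```text
[457.8, 257.6, 158.6, 55.4, -83.6, 13.6] [459.2, 244.6, 111.3, 30.8, -84.1, 60.9]
tcp [455.7 253.6  36.9] q [ 0.89 -0.1  -0.41 -0.   -1.27 -0.79] w 0.026968034535006628 t 21.6
d [-4. -1. 27.] a [ 0.4 -0.2 -0.5] q6 if other way possible
```

View pics/w6.png

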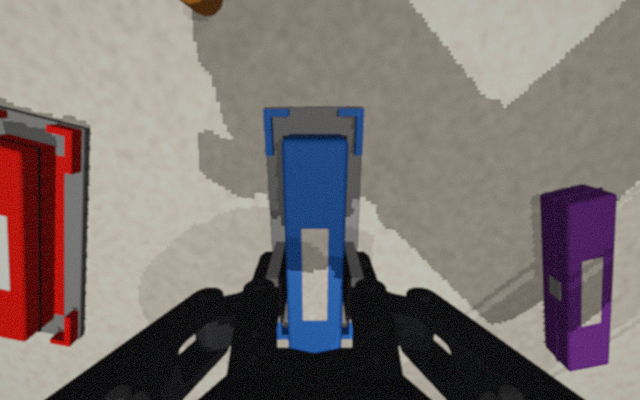

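Blue is centred over its holder (about (313,240)), and red is seated at left.

Emit:
jog_arm --steps '[{"dx":-2,"dy":0,"dz":12,"ax":0,"ay":0,"az":0},{"dx":-2,"dy":0,"dz":22,"ax":0,"ay":0,"az":0},{"dx":-2,"dy":0,"dz":28,"ax":0,"ay":0,"az":0},{"dx":-2,"dy":0,"dz":32,"ax":0,"ay":0,"az":0},{"dx":-2,"dy":0,"dz":32,"ax":0,"ay":0,"az":0}]'

```text
time_s: 22.22
position: [0.4582, 0.2572, 0.0107]
tcp_rot: [-2.329, 2.108, -0.0]
contact_force: [-1.0, -0.1, -1.1]
width: 0.0269
gripper_force: 50.6
```

Emit:
jog_arm --steps '[{"dx":0,"dy":0,"dz":1,"ax":0,"ay":0,"az":0},{"dx":0,"dy":0,"dz":1,"ax":0,"ay":0,"az":0},{"dx":0,"dy":0,"dz":1,"ax":0,"ay":0,"az":0},{"dx":0,"dy":0,"dz":1,"ax":0,"ay":0,"az":0},{"dx":0,"dy":0,"dz":1,"ax":0,"ay":0,"az":0}]' --grip 50

```text
time_s: 22.85
position: [0.458, 0.2571, 0.0094]
tcp_rot: [-2.329, 2.108, 0.0]
contact_force: [-0.6, 0.1, 0.7]
width: 0.0501
gripper_force: 0.0
```

Emit:
jog_arm --steps '[{"dx":0,"dy":0,"dz":-15,"ax":0,"ay":0,"az":0},{"dx":0,"dy":0,"dz":-50,"ax":0,"ay":0,"az":0},{"dx":0,"dy":0,"dz":-90,"ax":0,"ay":0,"az":0},{"dx":0,"dy":0,"dz":-120,"ax":0,"ay":0,"az":0},{"dx":0,"dy":0,"dz":-120,"ax":0,"ay":0,"az":0}]'

```text
time_s: 23.48
position: [0.4594, 0.258, 0.1338]
tcp_rot: [-2.325, 2.103, -0.001]
contact_force: [0.3, -0.6, -0.6]
width: 0.0499
gripper_force: 0.0
```

```bash
python3 -c "
from h import *
s,P,T,f=snap('wrist')
print('blue',rect(P,cmask(s,'blue')&(P[...,0]<.53),.02,.05))
s,P,T,f=snap('top');save(s,'top1')
for c in HUE:
    m=cmask(s,c)&(abs(P[...,1])>.15)&(abs(P[...,1])<.4)&(P[...,0]<.75)&(P[...,0]>.35)
    print(c,rect(P,m,0,.018),rect(P,m,.023,.04))
for n in ['dish_center','bottle_center']: print(n,[(np.round(d['location'],3)) for d in look_for('top',n)][:2])
"
```

```text
blue [458.2, 256.2, 129.5, 28.2, -84.2, 29.6]
red [639.0, 282.2, 163.6, 55.9, 81.3, 9.7] [639.3, 277.7, 131.0, 28.6, 80.4, 29.9]
yellow [632.4, -275.8, 159.6, 55.5, 87.4, 10.1] [631.5, -273.3, 130.7, 28.9, 89.8, 29.7]
green [448.0, -288.5, 156.4, 53.9, 79.2, 9.4] [446.7, -286.1, 128.4, 28.0, 79.1, 30.0]
blue [457.8, 234.1, 109.2, 54.1, -83.5, 7.9] [458.0, 241.5, 96.4, 28.3, -84.1, 30.2]
dish_center [array([0.767, 0.085, 0.01 ])]
bottle_center [array([ 0.746, -0.08 ,  0.09 ])]
```

View pics/top1.png

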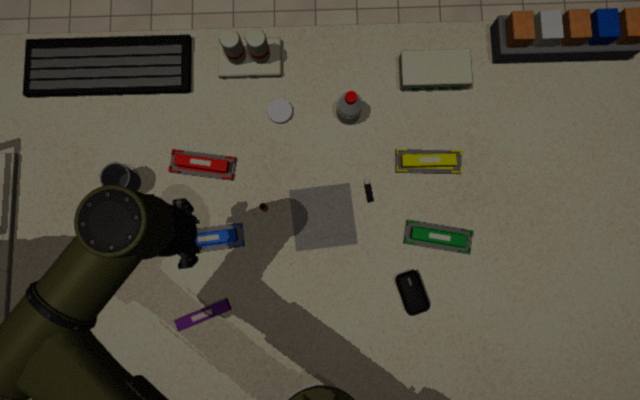

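All four cases lie in their own holders: red (203,164), yellow (428,160), green (438,237) and blue (220,237, partly under the arm). The dish and bottle have not moved.

```bash
python3 -c "
from bench import *
print(close_job())"
```

```text
the job is handed in; nothing more can be done
None
```

I handed the job in at about 24 s with all four cases lying flat, label up, in the holders of their own colours. Each case is within about 5 mm of its holder's centre, and the dish and bottle have not moved; the hand-in gave no verdict.

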